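# Assemble two casting flasks for investing

## Task

Assemble the two casting sets, the large one first: lower the large steel flask over the wax tree fully down into the seat of the large rubber base and let go, then put the large collar fully down on that flask; then do the same with the small flask and the small collar on the small base. Set each part down gently and upright, without dropping it, and let it go; do not push the steel block, the red ring box or the glass jar about.

Things in the scene. Friction and masses are not known exactly. Their poses are not given: they have to be found in the camera images.
- large_base: The LARGE of two casting bases, fixed to the bench: round black rubber disc 72 mm across, yellow wax tree in its middle (52 mm above the bench, 15 mm radius). The flask goes over the tree into a round seat: floor 10 mm above the bench, lip 58 mm inner diameter, lip top at 18 mm, bevelled outward as lead-in. Origin: centre of the underside, on the bench; z up.
- small_base: The SMALL of two casting bases, fixed to the bench: round black rubber disc 54 mm across, yellow wax tree in its middle (36 mm above the bench, 9 mm radius). The flask goes over the tree into a round seat: floor 10 mm above the bench, lip 40 mm inner diameter, lip top at 18 mm, bevelled outward as lead-in. Origin: centre of the underside, on the bench; z up.
- large_flask: The LARGE of two casting flasks: a plain bright steel tube open at both ends, outer diameter 54 mm, wall 3 mm, 70 mm tall, about 270 g, standing upright, loose. Origin: centre of its lower end; z up along the tube. Seated in its base, its origin is 10 mm above the base's origin.
- small_flask: The SMALL of two casting flasks: a plain bright steel tube open at both ends, outer diameter 36 mm, wall 3 mm, 50 mm tall, about 120 g, standing upright, loose. Origin: centre of its lower end; z up along the tube. Seated in its base, its origin is 10 mm above the base's origin.
- large_collar: The LARGE of two splash collars: loose stiff black ring, 30 mm tall, outer diameter 64 mm (flared to 68 in the lowest 5 mm), hole 46 mm, 50 g, right way up (flare down). Its lower 12 mm, 58 mm inside, bevelled, slips over the large flask's top until a ledge rests on the rim; its origin is then 58 mm above the flask's. Origin: centre of underside; z up.
- small_collar: The SMALL of two splash collars: loose stiff black ring, 30 mm tall, outer diameter 46 mm (flared to 50 in the lowest 5 mm), hole 28 mm, 30 g, right way up (flare down). Its lower 12 mm, 40 mm inside, bevelled, slips over the small flask's top until a ledge rests on the rim; its origin is then 38 mm above the flask's. Origin: centre of underside; z up.
- bench_block: Bystander, leave alone: loose square steel bench block 80 x 80 x 22 mm. Origin: centre of its underside.
- ring_box: Bystander, leave alone: loose small red ring box 48 x 48 x 36 mm. Origin: centre of its underside.
- jar: Bystander, leave alone: loose closed glass jar, 60 mm across, 70 mm tall. Origin: centre of its underside.
Mind the look-alikes: they are no part of the job. Leave any pink look-alike of the small_flask alone.

How it is judged:
By the outcome, as a careful person would: the job done as asked, in the order asked, and still so for the second after the job is handed in, with the robot touching nothing.
It also fails if it takes over 112 s, if anything falls off the work surface, if the arm or the gripper's body presses on something with over 40 N, if the wrist force passes 120 N, or if a joint passes its speed limit or range.

## Robot

A 6-joint arm with a two-finger parallel gripper is mounted at the origin on the work surface. World frame = base frame: x ahead of the robot, y to its left, z up, the work surface at z = 0. Lengths are in m, angles in rad, forces in N, time in s.
With the tool pointing down it reaches from about 0.3 to 0.75 m from the base axis. Payload 8.5 kg.
Tool frame: the origin (TCP) lies midway between the tips of the shut fingers; the grasp point (between the pads) lies 19 mm behind it; z points along the fingers, y is the line along which they close (so a half turn about z gives the same grasp; the last joint's range is limited). The gripper opens to 88 mm and grips with 3 to 60 N. Pads are 18 mm wide; open, the fingers measure 123 mm over their backs; the gripper's body (75 mm by 187 mm) begins 45 mm behind the grasp point.
Start: joints at [-1.334, 0.381, 1.297, -0, 1.464, -0.215], TCP at [0.24, -0.495, 0.239] pointing down, gripper open.
Joint ranges: [-3.11, 3.11], [-0.89, 2.33], [0.22, 2.48], [-1.42, 4.56], [0.17, 2.85], [-2.88, 2.88]. Speed limits (rad/s): [2.39, 2.39, 3.14, 3.14, 3.14, 3.14].

## Interface

Orientations are given as a unit quaternion [w, x, y, z].
In Python, from station import env, imaging, workorder gives the robot as it stands. The module is installed in compiled form; this text tells all that it offers.
- The arm moves only by the shell command python3 -m crank 'ROWS' [OPENING] [FORCE]. ROWS is JSON, a list of rows, each an object with "translation": the shift along the world's x, y, z in cm, a list of three; "twist": the turn, a rotation vector about the world's x, y, z in rad, a list of three. In form: [{"translation": [dx, dy, dz], "twist": [rx, ry, rz]}, ...]. A call has 1 to 20 rows; each row shifts and turns the commanded pose from where the row before left it; what a row does not reach is not made up. A row lasts 1/10 s, in which the tool goes at most 50 mm and 8.59 degrees, less where a joint would pass 70% of its speed; a pose out of reach is approached as far as the arm can. A call is refused whole if a number of a shift passes 5 or a number of a turn 0.15, either way. A call with a gripper value outside its range is refused whole. OPENING is the closure, from -1 (fully open) to 1 (shut), set as the call begins (- or left out, the last holds). The fingers move at their own pace and stop on an object; FORCE is the grip in N (left out, the last holds). Time passes only in rows, so rows that do not move let the fingers close. It gives the time, the measured TCP pose, the force, the opening and the grip force at its end, in the units of the state.
- env.get_state(): the state, without advancing time (a new reading comes with each control period).
- imaging.read_camera(name): name is "side" or "top"; returns the picture (400x640x3 uint8, red, green, blue); there is no depth.
- imaging.get_calibration(name): a dict with "fx", "fy", "cx", "cy" (pixels), "origin" and "attitude" of the camera in the world. Camera axes: x right, y up, looking along -z (the intrinsics and any distortion apply to the point x, -y, -z); pixel columns grow to the right and rows downward; lengths in m; the calibration is good to about 2 mm. A picture is of the moment at which its call begins. get_calibration takes no time and is no camera call.
- workorder.hand_in(): hands the job in; it is judged then, once.
The state is a dict: "clock": time; "joint_pos": joint angles; "qd": joint speeds; "tau": joint torques, N m; "eef_pos": TCP position; "tcp_rot": TCP orientation; "force": force on the tool from outside, world axes, zero at the start; "torque": the same for the moment, N m; "opening": finger opening in m; "finger_force": force on a finger pad.
Only numpy, scipy, OpenCV 4.12 (cv2) and the standard library are available. Lean on these libraries where they do the work, as an engineer would, in place of code of your own. Each camera call takes 0.05 s, during which the arm holds its last target. There are 200 camera calls.

## Working session

There is one attempt and no reset: what is moved stays moved. The work goes in short steps, Python scripts to look and compute and a shell command to move; the robot and the scene stay as the last step left them, time stands still between calls to the robot, and variables do not carry over. Pictures are saved under pics/ and viewed, at most 14 in all, crops included, and the job is handed in when it is done.

```bash
mkdir -p pics
python3 - <<'E'
from station import env, imaging
import cv2
for n in("top","side"):
    im=imaging.read_camera(n); cv2.imwrite(f"pics/{n}0.png",im[:,:,::-1]); print(n,imaging.get_calibration(n))
print(env.get_state())
E
```

```text
top {'fx': 456.4766669517659, 'fy': 456.4766669517659, 'cx': 322.73908877744805, 'cy': 200.126392683693, 'origin': array([0.4580898 , 0.00480266, 1.24792243]), 'attitude': array([ 0.71285534,  0.02253756, -0.01202749, -0.70084567])}
side {'fx': 447.4671000835199, 'fy': 447.4671000835199, 'cx': 324.4609329092899, 'cy': 204.7433071720727, 'origin': array([0.45634045, 0.97463754, 0.73681319]), 'attitude': array([-0.03773882, -0.0132735 ,  0.46138151,  0.88629944])}
{'clock': 0.1, 'joint_pos': array([-1.33428377e+00,  3.81112602e-01,  1.29816951e+00, -6.83223180e-07,
        1.46360813e+00, -2.15276681e-01]), 'qd': array([ 0.00045767, -0.00056546, -0.00307935, -0.00034197, -0.00062667,
        0.00089405]), 'tau': array([ 4.55608650e-03, -4.38648534e+01, -2.24912059e+01,  7.15998933e-02,
        3.41402635e-02, -5.26862641e-05]), 'eef_pos': array([ 0.24006396, -0.49455492,  0.23821333]), 'tcp_rot': array([-6.48753667e-04,  9.74593908e-01,  2.23978331e-01, -7.22833195e-06]), 'force': array([ 0.53987969,  0.41594463, -0.59680908]), 'torque': array([0.02253975, 0.00379571, 0.00018411]), 'finger_force': 0.0, 'opening': 0.08766749312533206}
```

View pics/top0.png

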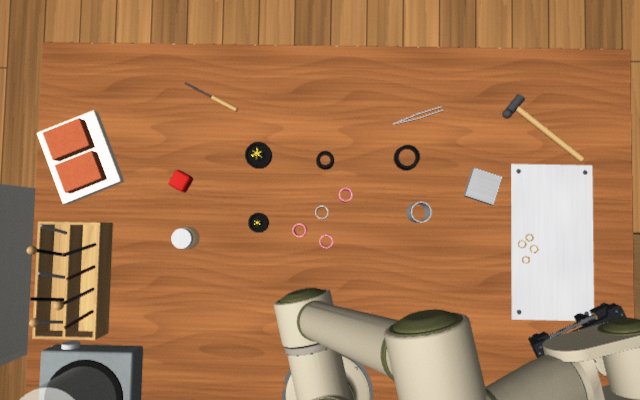

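View pics/side0.png

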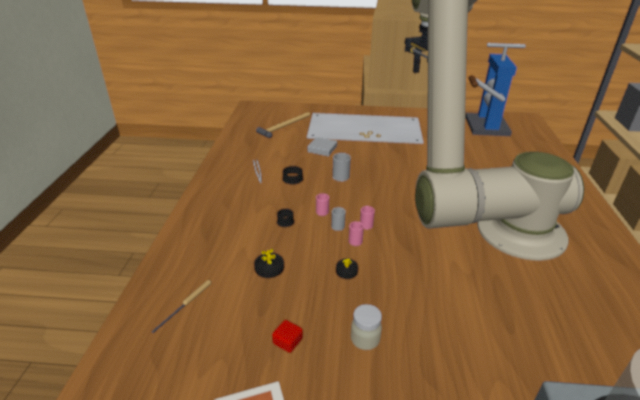

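The top view shows a large base at (258,155), small base (258,222), small collar (325,160), large collar (406,157), large flask (420,212), a steel small flask (321,212), and pink tubes at (345,195), (299,230) and (326,241). The bystanders are the block (484,186), box (180,181) and jar (182,238). Only the grey tube at (321,212) fits small_flask, because the other three are pink; I'll confirm that in a crop.

Run:
```python
import cv2,numpy as np
a=cv2.imread("pics/top0.png")[135:260,235:440]; b=cv2.imread("pics/side0.png")[130:285,240:395]
a=cv2.resize(a,None,fx=3.8,fy=3.8,interpolation=cv2.INTER_CUBIC); cv2.imwrite("pics/topc.png",a)
b=cv2.resize(b,None,fx=3.8,fy=3.8,interpolation=cv2.INTER_CUBIC); cv2.imwrite("pics/sidec.png",b)
```

```text
(no output)
```

View pics/topc.png

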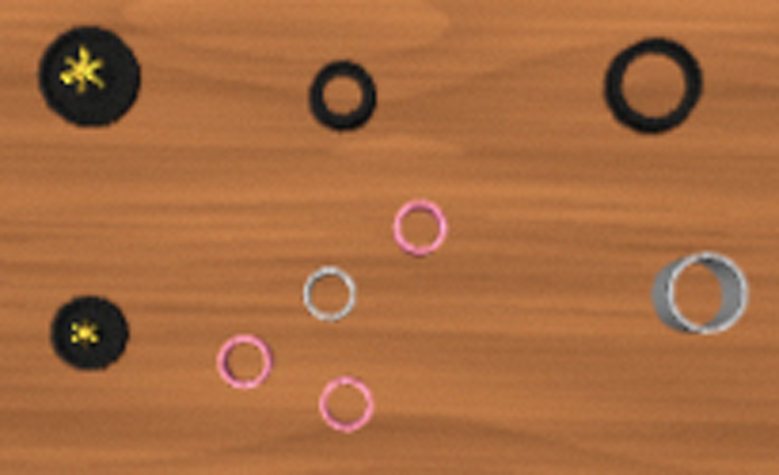

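View pics/sidec.png

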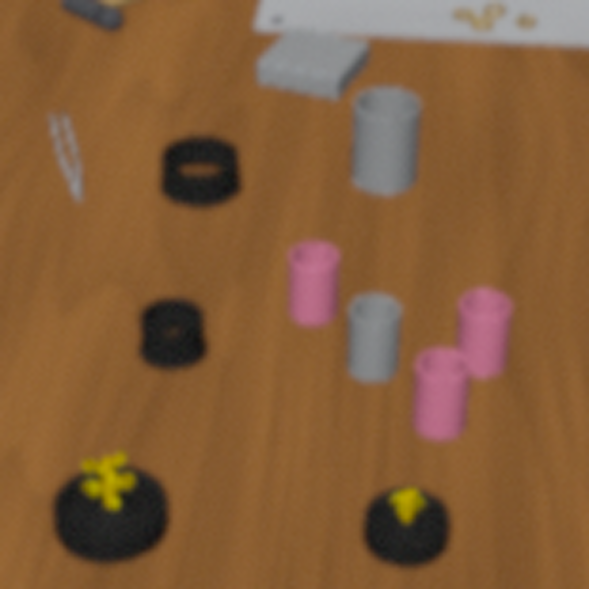

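The crops confirm the grey tube (top 321,212; side 338,218) as the steel small flask, with three pink tubes around it. Now I'll localise everything.

```bash
cat > h.py <<'E'
import cv2,numpy as np
from scipy.spatial.transform import Rotation as R
from scipy.optimize import least_squares
from station import env, imaging
C={n:imaging.get_calibration(n) for n in("top","side")}
def proj(n,P):
    c=C[n]; q=c["attitude"]; p=(np.asarray(P)-c["origin"])@R.from_quat(np.r_[q[1:],q[0]]).as_matrix()
    return np.c_[c["cx"]+c["fx"]*p[:,0]/-p[:,2], c["cy"]-c["fy"]*p[:,1]/-p[:,2]]
t=np.linspace(0,2*np.pi,60,endpoint=False)
def cyl(rings): return np.vstack([np.c_[r*np.cos(t),r*np.sin(t),0*t+z] for r,z in rings])
M=dict(large_base=cyl([(.036,0),(.036,.018)]),small_base=cyl([(.027,0),(.027,.018)]),
 large_flask=cyl([(.027,0),(.027,.07)]),small_flask=cyl([(.018,0),(.018,.05)]),
 large_collar=cyl([(.034,0),(.034,.005),(.032,.03)]),small_collar=cyl([(.025,0),(.025,.005),(.023,.03)]),
 pink=cyl([(.018,0),(.018,.05)]),box=cyl([(.024,0),(.024,.036)]))
def mask(im,kind):
    h=cv2.cvtColor(im,cv2.COLOR_RGB2HSV).astype(int); H,S,V=h[...,0],h[...,1],h[...,2]
    return {"black":V<70,"grey":(S<50)&(V>70),"pink":(H>150)&(H<176)&(S>60)&(V>100),"yellow":(H>22)&(H<35)&(S>150)}[kind]
def hullc(pts):
    h=cv2.convexHull(np.float32(pts)); m=cv2.moments(h); return np.array([m["m10"]/m["m00"],m["m01"]/m["m00"]]),m["m00"]
def blob(im,kind,px,near=12):
    n,l,s,c=cv2.connectedComponentsWithStats(mask(im,kind).astype(np.uint8),connectivity=8)
    ok=[i for i in range(1,n) if s[i,4]>15]; b=np.array([s[i,:2]+s[i,2:4]/2 for i in ok])
    d=np.linalg.norm(b-px,axis=1); i=ok[d.argmin()]
    ys,xs=np.nonzero(l==i)
    return hullc(np.vstack([np.c_[xs+a,ys+b] for a in(-.5,.5) for b in(-.5,.5)]))
def locate(name,kind,pix,ims,z=0):
    obs={n:blob(ims[n],kind,p) for n,p in pix.items()}
    out={}
    def f(v,ns): return np.concatenate([hullc(proj(n,M[name]+[v[0],v[1],z]))[0]-obs[n][0] for n in ns])
    for ns in [(n,) for n in pix]+[tuple(pix)]:
        r=least_squares(f,[.45,0],args=(ns,),diff_step=1e-3,x_scale=.1); out["+".join(ns)]=r.x
    return out,{n:(round(obs[n][1]),round(hullc(proj(n,M[name]+[*r.x,z]))[1])) for n in pix},r.fun
E
cat > loc.py <<'E'
from h import *
ims={n:cv2.imread(f"pics/{n}0.png")[:,:,::-1].copy() for n in("top","side")}
for nm,k,a,b in [("large_base","black",(258,155),(269,265)),("small_base","black",(258,222),(347,268)),("large_flask","grey",(420,212),(341,167)),
 ("small_flask","grey",(321,212),(338,218)),("large_collar","black",(406,157),(293,175)),("small_collar","black",(325,160),(286,217)),
 ("pink","pink",(345,195),(322,204)),("pink","pink",(299,230),(356,233)),("pink","pink",(326,241),(367,217))]:
    o,ar,res=locate(nm,k,{"top":a,"side":b},ims)
    print(nm,{q:np.round(v*1000,1).tolist() for q,v in o.items()},ar,np.round(res,1))
E
python3 loc.py
```

```text
large_base {'top': [640.0, 202.3], 'side': [641.8, 199.6], 'top+side': [640.9, 201.4]} {'top': (564, 576), 'side': (597, 671)} [ 0.4 -0.3  0.3  0.5]
small_base {'top': [455.8, 197.5], 'side': [457.9, 195.4], 'top+side': [457.0, 196.7]} {'top': (315, 330), 'side': (358, 415)} [ 0.3 -0.4  0.4  0.4]
large_flask {'top': [490.3, -230.2], 'side': [493.1, -235.9], 'top+side': [491.4, -231.1]} {'top': (423, 434), 'side': (443, 460)} [ 0.3 -0.4  0.5  0.8]
small_flask {'top': [487.1, 28.5], 'side': [488.1, 21.3], 'top+side': [487.6, 26.6]} {'top': (135, 150), 'side': (272, 293)} [ 0.7 -0.2  0.1  1.2]
large_collar {'top': [639.4, -201.7], 'side': [642.0, -207.6], 'top+side': [640.3, -202.6]} {'top': (512, 525), 'side': (320, 364)} [ 0.4 -0.3  0.3  0.9]
small_collar {'top': [629.0, 19.6], 'side': [631.4, 15.9], 'top+side': [630.0, 18.7]} {'top': (260, 273), 'side': (271, 311)} [ 0.3 -0.4  0.3  0.6]
pink {'top': [537.0, -39.3], 'side': [535.0, -41.8], 'top+side': [536.0, -39.9]} {'top': (102, 160), 'side': (234, 267)} [ 0.2  0.4 -0.4  0.4]
pink {'top': [437.2, 84.8], 'side': [426.7, 45.8], 'top+side': [432.1, 73.5]} {'top': (148, 158), 'side': (655, 314)} [ 4.2  2.  -2.2  6.5]
pink {'top': [400.7, 13.5], 'side': [426.7, 45.8], 'top+side': [413.5, 21.8]} {'top': (65, 154), 'side': (655, 294)} [-3.1 -4.9  5.1 -5.2]
```

```bash
python3 -m crank '[{"translation":[1,1,-0.5],"twist":[0,0,-0.02]},{"translation":[2.1,2.2,-1],"twist":[0,0,-0.04]},{"translation":[2.4,2.5,-1],"twist":[0,0,-0.045]},{"translation":[2.4,2.5,-1],"twist":[0,0,-0.045]},{"translation":[2.4,2.5,-1],"twist":[0,0,-0.045]},{"translation":[2.4,2.5,-1],"twist":[0,0,-0.045]},{"translation":[2.4,2.5,-1],"twist":[0,0,-0.045]},{"translation":[2.4,2.5,-1],"twist":[0,0,-0.045]},{"translation":[2.4,2.5,-1],"twist":[0,0,-0.045]},{"translation":[2.4,2.5,-1],"twist":[0,0,-0.045]},{"translation":[2.1,2.2,-0.8],"twist":[0,0,-0.022]},{"translation":[1.1,1.0,-0.5],"twist":[0,0,-0.01]},{"translation":[0,0,0],"twist":[0,0,0]},{"translation":[0,0,0],"twist":[0,0,0]}]' -1 20; python3 -c "
from station import env
s=env.get_state();print(s)"
```

```text
clock: 1.5
eef_pos: [0.4948, -0.231, 0.1307]
tcp_rot: [-0.0, 1.0, 0.0, -0.0]
force: [0.6, 0.0, 0.2]
opening: 0.0883
finger_force: 0.0
{'clock': 1.5, 'joint_pos': array([-6.53522521e-01,  4.76774243e-01,  1.47678279e+00, -2.51149035e-04,
        1.18847335e+00,  9.16830741e-01]), 'qd': array([-0.0185102 , -0.00985659, -0.00113008,  0.00106459, -0.00150385,
        0.00099551]), 'tau': array([  1.17011782, -44.94378805, -19.04164195,   0.10180686,
        -0.05404075,   0.04695904]), 'eef_pos': array([ 0.49483124, -0.23100931,  0.13066419]), 'tcp_rot': array([-4.06281147e-05,  9.99999933e-01,  2.68406594e-04, -2.44587400e-04]), 'force': array([0.55079338, 0.0310063 , 0.23719049]), 'torque': array([ 0.03206389, -0.00725032, -0.02932149]), 'finger_force': 0.0, 'opening': 0.08827487646984983}
```

```bash
python3 -m crank '[{"translation":[-0.15,0,-1],"twist":[0,0,0]},{"translation":[-0.2,0,-1.8],"twist":[0,0,0]},{"translation":[0,0,-2],"twist":[0,0,0]},{"translation":[0,0,-2],"twist":[0,0,0]},{"translation":[0,0,-1.5],"twist":[0,0,0]},{"translation":[0,0,-0.9],"twist":[0,0,0]},{"translation":[0,0,0],"twist":[0,0,0]},{"translation":[0,0,0],"twist":[0,0,0]}]' ; python3 -m crank '[{"translation":[0,0,0],"twist":[0,0,0]},{"translation":[0,0,0],"twist":[0,0,0]},{"translation":[0,0,0],"twist":[0,0,0]},{"translation":[0,0,0],"twist":[0,0,0]},{"translation":[0,0,0],"twist":[0,0,0]},{"translation":[0,0,0],"twist":[0,0,0]},{"translation":[0,0,0],"twist":[0,0,0]},{"translation":[0,0,0],"twist":[0,0,0]},{"translation":[0,0,0],"twist":[0,0,0]},{"translation":[0,0,0],"twist":[0,0,0]}]' 1 25
```

```text
clock: 2.3
eef_pos: [0.4916, -0.2313, 0.0391]
tcp_rot: [0.0, 1.0, -0.0, 0.0]
force: [-0.7, 0.1, -0.2]
opening: 0.0883
finger_force: 0.0
clock: 3.3
eef_pos: [0.4918, -0.231, 0.039]
tcp_rot: [0.0, 1.0, -0.0, 0.0]
force: [0.1, -1.4, 4.1]
opening: 0.0536
finger_force: 25.0
```

```bash
python3 -m crank '[{"translation":[0,0,0.3],"twist":[0,0,0]},{"translation":[0,0,0.7],"twist":[0,0,0]},{"translation":[0,0,1.5],"twist":[0,0,0]},{"translation":[0,0,2.5],"twist":[0,0,0]},{"translation":[0,0,2.5],"twist":[0,0,0]},{"translation":[0,0,2],"twist":[0,0,0]},{"translation":[0,0,1],"twist":[0,0,0]},{"translation":[0,0,0.5],"twist":[0,0,0]}]'; python3 -m crank '[{"translation":[0.3,0.9,0],"twist":[0,0,0]},{"translation":[0.6,1.7,0],"twist":[0,0,0]},{"translation":[0.9,2.6,0],"twist":[0,0,0]},{"translation":[1,3,0],"twist":[0,0,0]},{"translation":[1,3,0],"twist":[0,0,0]},{"translation":[1,3,0],"twist":[0,0,0]},{"translation":[1,3,0],"twist":[0,0,0]},{"translation":[1,3,0],"twist":[0,0,0]},{"translation":[1,3,0],"twist":[0,0,0]},{"translation":[1,3,0],"twist":[0,0,0]},{"translation":[1,3,0],"twist":[0,0,0]},{"translation":[1,3,0],"twist":[0,0,0]},{"translation":[1,3,0],"twist":[0,0,0]},{"translation":[1,3,0],"twist":[0,0,0]},{"translation":[1,2.8,0],"twist":[0,0,0]},{"translation":[0.9,2.2,0],"twist":[0,0,0]},{"translation":[0.3,1,0],"twist":[0,0,0]},{"translation":[0,0,0],"twist":[0,0,0]},{"translation":[0,0,0],"twist":[0,0,0]},{"translation":[0,0,0],"twist":[0,0,0]}]'
python3 - <<'E'
from h import *
im=imaging.read_camera("side"); cv2.imwrite("pics/s1.png",im[:,:,::-1]); it=imaging.read_camera("top"); cv2.imwrite("pics/t1.png",it[:,:,::-1])
c=np.hstack([cv2.resize(im[150:300,190:340],(400,400)),cv2.resize(it[100:230,190:320],(400,400))]); cv2.imwrite("pics/c1.png",c[:,:,::-1])
E
```

```text
clock: 4.1
eef_pos: [0.4916, -0.2306, 0.1493]
tcp_rot: [0.0, 1.0, -0.0, 0.0]
force: [-0.5, 0.4, -2.9]
opening: 0.0539
finger_force: 25.0
clock: 6.1
eef_pos: [0.6414, 0.2101, 0.1487]
tcp_rot: [0.0, 1.0, -0.001, -0.0]
force: [0.4, -0.0, -2.2]
opening: 0.0536
finger_force: 25.0
```

View pics/c1.png

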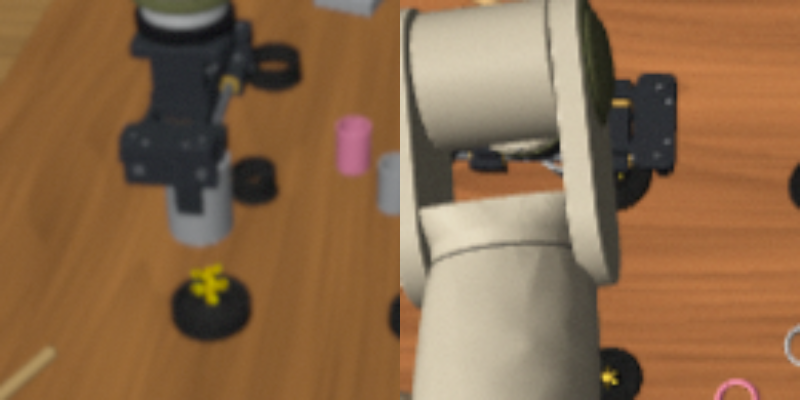

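The flask hangs upright above the large base (side about (265,235), base about (269,265)). I moved about 9 mm too far in y. I'll correct that, lower to just above the tree and check x in the side view.

```bash
python3 -m crank '[{"translation":[0,-0.3,-0.4],"twist":[0,0,0]},{"translation":[0,-0.4,-1],"twist":[0,0,0]},{"translation":[0,-0.15,-1],"twist":[0,0,0]},{"translation":[0,0,-1],"twist":[0,0,0]},{"translation":[0,0,-0.6],"twist":[0,0,0]},{"translation":[0,0,-0.4],"twist":[0,0,0]},{"translation":[0,0,0],"twist":[0,0,0]},{"translation":[0,0,0],"twist":[0,0,0]}]'
python3 - <<'E'
from h import *
im=imaging.read_camera("side"); cv2.imwrite("pics/s2.png",im[:,:,::-1]); it=imaging.read_camera("top"); cv2.imwrite("pics/t2.png",it[:,:,::-1])
c=np.hstack([cv2.resize(im[180:300,210:330],(400,400)),cv2.resize(it[100:230,190:320],(400,400))]); cv2.imwrite("pics/c2.png",c[:,:,::-1])
s=env.get_state(); p=s["eef_pos"]; print(p)
# horizontal edges (subpixel) of flask vs prediction
P=proj("side",M["large_flask"]+[p[0],p[1],p[2]-.039]); h=cv2.convexHull(np.float32(P))[:,0]
g=cv2.cvtColor(im,cv2.COLOR_RGB2HSV)[...,1].astype(float)
def ext(h,r):
    m=np.zeros((400,640),np.uint8); big=cv2.fillConvexPoly(np.zeros((4000,6400),np.uint8),np.int32((h+.5)*10),1); xs=np.nonzero(big[r*10+5])[0]; return xs.min()/10-.5,xs.max()/10-.5
bot=h[:,1].max(); print("pred bottom row",bot)
for r in range(int(bot)-14,int(bot)+3):
    xs=np.nonzero(g[r,240:300]<70)[0]+240
    print(r,(xs.min(),xs.max(),len(xs)) if len(xs) else None, ext(h,r) if r<bot-.5 else None)
E
```

```text
clock: 7.0
eef_pos: [0.6418, 0.2029, 0.105]
tcp_rot: [-0.0, 1.0, -0.0, 0.0]
force: [0.3, -0.1, -2.9]
opening: 0.0533
finger_force: 25.0
[0.64181612 0.20280461 0.10525486]
pred bottom row 255.2899
241 (np.int64(255), np.int64(277), 23) (np.float64(254.5), np.float64(278.6))
242 (np.int64(255), np.int64(277), 23) (np.float64(254.6), np.float64(278.6))
243 (np.int64(255), np.int64(277), 23) (np.float64(254.7), np.float64(278.7))
244 (np.int64(255), np.int64(277), 23) (np.float64(254.8), np.float64(278.7))
245 (np.int64(255), np.int64(277), 23) (np.float64(254.9), np.float64(278.8))
246 (np.int64(255), np.int64(277), 23) (np.float64(255.0), np.float64(278.9))
247 (np.int64(256), np.int64(277), 22) (np.float64(255.1), np.float64(278.9))
248 (np.int64(256), np.int64(277), 22) (np.float64(255.2), np.float64(278.8))
249 (np.int64(256), np.int64(277), 22) (np.float64(255.3), np.float64(278.5))
250 (np.int64(256), np.int64(276), 21) (np.float64(255.5), np.float64(277.9))
251 (np.int64(257), np.int64(275), 19) (np.float64(256.0), np.float64(277.2))
252 (np.int64(258), np.int64(274), 17) (np.float64(256.9), np.float64(276.1))
253 (np.int64(259), np.int64(274), 16) (np.float64(258.0), np.float64(274.6))
254 (np.int64(260), np.int64(267), 8) (np.float64(259.7), np.float64(272.7))
255 (np.int64(261), np.int64(277), 6) None
256 (np.int64(277), np.int64(278), 2) None
257 (np.int64(259), np.int64(280), 5) None
```

View pics/c2.png

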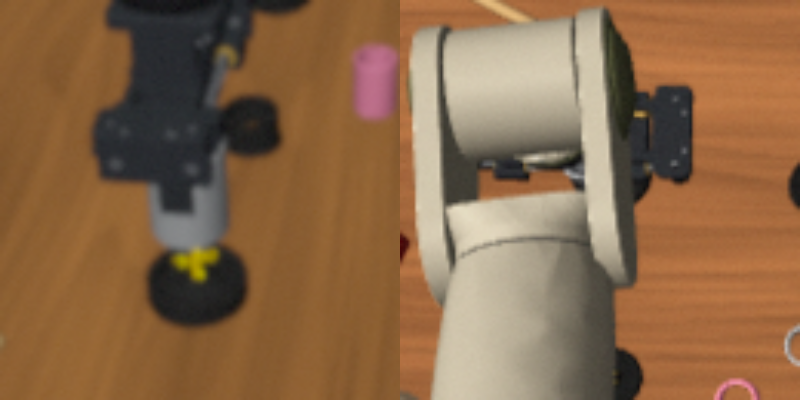

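```bash
python3 -m crank '[{"translation":[-0.08,-0.1,-0.4],"twist":[0,0,0]},{"translation":[0,0,-0.8],"twist":[0,0,0]},{"translation":[0,0,-0.8],"twist":[0,0,0]},{"translation":[0,0,-0.8],"twist":[0,0,0]},{"translation":[0,0,-0.8],"twist":[0,0,0]},{"translation":[0,0,-0.5],"twist":[0,0,0]},{"translation":[0,0,-0.3],"twist":[0,0,0]},{"translation":[0,0,0],"twist":[0,0,0]},{"translation":[0,0,0],"twist":[0,0,0]}]'
python3 -m crank '[{"translation":[0,0,-0.2],"twist":[0,0,0]},{"translation":[0,0,-0.2],"twist":[0,0,0]},{"translation":[0,0,-0.2],"twist":[0,0,0]},{"translation":[0,0,0],"twist":[0,0,0]},{"translation":[0,0,0],"twist":[0,0,0]}]'
```

```text
clock: 8.0
eef_pos: [0.641, 0.2017, 0.061]
tcp_rot: [-0.0, 1.0, -0.0, 0.0]
force: [0.1, 0.5, -2.5]
opening: 0.0536
finger_force: 25.0
clock: 8.5
eef_pos: [0.6408, 0.2017, 0.0547]
tcp_rot: [0.0, 1.0, -0.0, -0.0]
force: [-0.6, -0.1, -1.7]
opening: 0.0537
finger_force: 25.0
```

```bash
python3 -m crank '[{"translation":[0,0,-0.15],"twist":[0,0,0]},{"translation":[0,0,-0.15],"twist":[0,0,0]},{"translation":[0,0,-0.1],"twist":[0,0,0]},{"translation":[0,0,0],"twist":[0,0,0]}]'
python3 -m crank '[{"translation":[0,0,-0.1],"twist":[0,0,0]},{"translation":[0,0,-0.05],"twist":[0,0,0]},{"translation":[0,0,0],"twist":[0,0,0]}]'
```

```text
clock: 8.9
eef_pos: [0.6407, 0.2017, 0.0505]
tcp_rot: [0.0, 1.0, -0.0, -0.0]
force: [0.6, 0.1, -1.8]
opening: 0.0535
finger_force: 25.0
clock: 9.2
eef_pos: [0.6408, 0.2017, 0.0491]
tcp_rot: [0.0, 1.0, -0.0, -0.0]
force: [-0.1, -0.4, -2.6]
opening: 0.0538
finger_force: 25.0
```

```bash
python3 -m crank '[{"translation":[0,0,-0.05],"twist":[0,0,0]},{"translation":[0,0,0],"twist":[0,0,0]}]'; python3 -m crank '[{"translation":[0,0,-0.05],"twist":[0,0,0]},{"translation":[0,0,0],"twist":[0,0,0]}]'
```

```text
clock: 9.4
eef_pos: [0.6409, 0.2017, 0.049]
tcp_rot: [-0.0, 1.0, -0.0, 0.0]
force: [0.1, -0.2, -0.3]
opening: 0.0539
finger_force: 25.0
clock: 9.6
eef_pos: [0.6409, 0.2017, 0.049]
tcp_rot: [-0.0, 1.0, -0.0, 0.0]
force: [-3.9, -0.3, 6.3]
opening: 0.0536
finger_force: 25.0
```

Contact came at TCP z = 49 mm, which is the fully seated height. Release and rise.

```bash
python3 -m crank '[{"translation":[0,0,0.05],"twist":[0,0,0]},{"translation":[0,0,0],"twist":[0,0,0]},{"translation":[0,0,0],"twist":[0,0,0]},{"translation":[0,0,0],"twist":[0,0,0]},{"translation":[0,0,0],"twist":[0,0,0]},{"translation":[0,0,0],"twist":[0,0,0]},{"translation":[0,0,1],"twist":[0,0,0]},{"translation":[0,0,2],"twist":[0,0,0]},{"translation":[0,0,2.5],"twist":[0,0,0]},{"translation":[0,0,1.5],"twist":[0,0,0]},{"translation":[0,0,0.5],"twist":[0,0,0]}]' -1
python3 -m crank '[{"translation":[0,-1,0],"twist":[0,0,0]},{"translation":[0,-2,0],"twist":[0,0,0]},{"translation":[0,-2.6,0],"twist":[0,0,0]},{"translation":[0,-2.6,0],"twist":[0,0,0]},{"translation":[0,-2.6,0],"twist":[0,0,0]},{"translation":[0,-2.6,0],"twist":[0,0,0]},{"translation":[0,-2.6,0],"twist":[0,0,0]},{"translation":[0,-2.6,0],"twist":[0,0,0]},{"translation":[0,-2.6,0],"twist":[0,0,0]},{"translation":[0,-2.6,0],"twist":[0,0,0]},{"translation":[0,-2.6,0],"twist":[0,0,0]},{"translation":[0,-2.6,0],"twist":[0,0,0]},{"translation":[0,-2.6,0],"twist":[0,0,0]},{"translation":[0,-2.6,0],"twist":[0,0,0]},{"translation":[0,-2.6,0],"twist":[0,0,0]},{"translation":[0,-2.2,0],"twist":[0,0,0]},{"translation":[-0.1,-1.4,0],"twist":[0,0,0]},{"translation":[0,0,0],"twist":[0,0,0]},{"translation":[0,0,0],"twist":[0,0,0]}]'
python3 - <<'E'
from h import *
im=imaging.read_camera("side"); cv2.imwrite("pics/s3.png",im[:,:,::-1]); it=imaging.read_camera("top"); cv2.imwrite("pics/t3.png",it[:,:,::-1])
c=np.hstack([cv2.resize(im[180:300,210:330],(400,400)),cv2.resize(it[110:210,210:310],(400,400))]); cv2.imwrite("pics/c3.png",c[:,:,::-1])
o=locate("large_flask","grey",{"top":(257,152),"side":(268,240)},{"top":it,"side":im},z=.01);print(o)
E
```

```text
clock: 10.7
eef_pos: [0.6415, 0.2018, 0.1264]
tcp_rot: [-0.0, 1.0, -0.0, 0.002]
force: [-0.2, -0.3, -0.2]
opening: 0.0879
finger_force: 0.0
clock: 12.6
eef_pos: [0.6395, -0.2018, 0.1233]
tcp_rot: [-0.0, 1.0, -0.0, -0.0]
force: [-0.8, -0.4, -0.7]
opening: 0.088
finger_force: 0.0
({'top': array([0.64319157, 0.20757079]), 'side': array([0.64289739, 0.19960339]), 'top+side': array([0.64260467, 0.20455153])}, {'top': (365, 442), 'side': (819, 822)}, array([ 1.13023222,  0.23494782, -0.26696747,  1.41705344]))
```

View pics/c3.png

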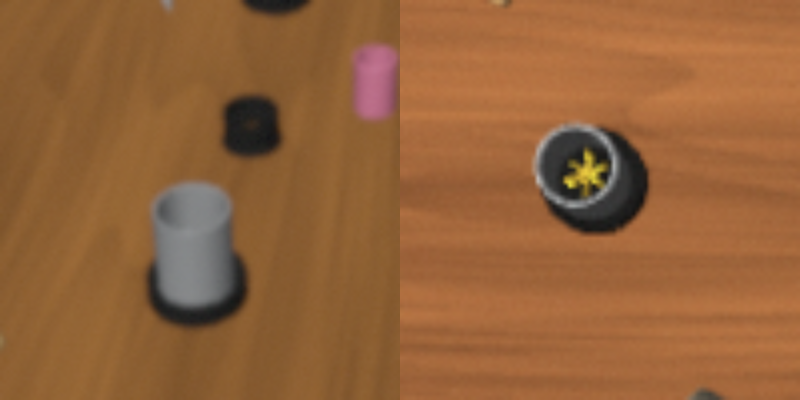

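The flask stands upright in the seat, its lower end inside the base lip. Next, the large collar.

```bash
python3 -m crank '[{"translation":[0,0,-1],"twist":[0,0,0]},{"translation":[0,-0.05,-2],"twist":[0,0,0]},{"translation":[0.03,0,-2.5],"twist":[0,0,0]},{"translation":[0,0,-2.5],"twist":[0,0,0]},{"translation":[0,0,-2],"twist":[0,0,0]},{"translation":[0,0,-1],"twist":[0,0,0]},{"translation":[0,0,-0.5],"twist":[0,0,0]},{"translation":[0,0,0],"twist":[0,0,0]},{"translation":[0,0,0],"twist":[0,0,0]}]' ; python3 -m crank '[{"translation":[0,0,0],"twist":[0,0,0]},{"translation":[0,0,0],"twist":[0,0,0]},{"translation":[0,0,0],"twist":[0,0,0]},{"translation":[0,0,0],"twist":[0,0,0]},{"translation":[0,0,0],"twist":[0,0,0]},{"translation":[0,0,0],"twist":[0,0,0]},{"translation":[0,0,0],"twist":[0,0,0]},{"translation":[0,0,0],"twist":[0,0,0]}]' 1 15
```

```text
clock: 13.6
eef_pos: [0.6406, -0.2029, 0.0097]
tcp_rot: [0.0, 1.0, -0.0, 0.001]
force: [0.3, 0.2, -0.6]
opening: 0.0883
finger_force: 0.0
clock: 14.4
eef_pos: [0.6402, -0.2029, 0.009]
tcp_rot: [0.0, 1.0, -0.0, 0.0]
force: [-0.1, -0.5, 4.6]
opening: 0.0638
finger_force: 15.0
```

```bash
python3 -m crank '[{"translation":[0,0,0.3],"twist":[0,0,0]},{"translation":[0,0,1],"twist":[0,0,0]},{"translation":[0,0,2],"twist":[0,0,0]},{"translation":[0,0,2.5],"twist":[0,0,0]},{"translation":[0,0,2.5],"twist":[0,0,0]},{"translation":[0,0,2],"twist":[0,0,0]},{"translation":[0,0,1],"twist":[0,0,0]},{"translation":[0,0,0.3],"twist":[0,0,0]}]'
python3 -m crank '[{"translation":[0,1,0],"twist":[0,0,0]},{"translation":[0,2,0],"twist":[0,0,0]},{"translation":[0,2.6,0],"twist":[0,0,0]},{"translation":[0,2.6,0],"twist":[0,0,0]},{"translation":[0,2.6,0],"twist":[0,0,0]},{"translation":[0,2.6,0],"twist":[0,0,0]},{"translation":[0,2.6,0],"twist":[0,0,0]},{"translation":[0,2.6,0],"twist":[0,0,0]},{"translation":[0,2.6,0],"twist":[0,0,0]},{"translation":[0,2.6,0],"twist":[0,0,0]},{"translation":[0,2.6,0],"twist":[0,0,0]},{"translation":[0,2.6,0],"twist":[0,0,0]},{"translation":[0,2.6,0],"twist":[0,0,0]},{"translation":[0,2.6,0],"twist":[0,0,0]},{"translation":[0,2.6,0],"twist":[0,0,0]},{"translation":[0,2.3,0],"twist":[0,0,0]},{"translation":[0,1.35,0],"twist":[0,0,0]},{"translation":[0,0,0],"twist":[0,0,0]},{"translation":[0,0,0],"twist":[0,0,0]},{"translation":[0,0,0],"twist":[0,0,0]}]'
python3 - <<'E'
from h import *
im=imaging.read_camera("side"); cv2.imwrite("pics/s4.png",im[:,:,::-1])
c=cv2.resize(im[160:300,200:340],(560,560)); cv2.imwrite("pics/c4.png",c[:,:,::-1])
print(env.get_state()["eef_pos"])
E
```

```text
clock: 15.2
eef_pos: [0.6403, -0.2029, 0.1259]
tcp_rot: [0.0, 1.0, -0.0, 0.001]
force: [0.8, 0.1, -1.6]
opening: 0.0637
finger_force: 15.0
clock: 17.2
eef_pos: [0.6401, 0.2008, 0.1246]
tcp_rot: [0.0, 1.0, -0.001, -0.0]
force: [-0.5, 0.0, -0.6]
opening: 0.0638
finger_force: 15.0
[0.64020225 0.20067913 0.12467832]
```

View pics/c4.png

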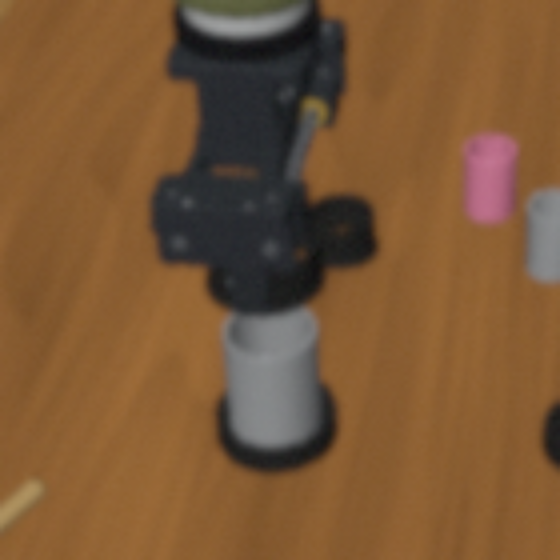

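The collar hangs level above the flask, and the centres line up within 1 mm (crop columns about 267 and 271, including the view tilt). Now lower it.

```bash
python3 -m crank '[{"translation":[0,0.08,-0.4],"twist":[0,0,0]},{"translation":[0,0,-0.8],"twist":[0,0,0]},{"translation":[0,0,-0.8],"twist":[0,0,0]},{"translation":[0,0,-0.7],"twist":[0,0,0]},{"translation":[0,0,-0.4],"twist":[0,0,0]},{"translation":[0,0,-0.1],"twist":[0,0,0]},{"translation":[0,0,0],"twist":[0,0,0]}]'
python3 -m crank '[{"translation":[0,0,-0.15],"twist":[0,0,0]},{"translation":[0,0,-0.15],"twist":[0,0,0]},{"translation":[0,0,-0.15],"twist":[0,0,0]},{"translation":[0,0,-0.15],"twist":[0,0,0]},{"translation":[0,0,0],"twist":[0,0,0]}]'
```

```text
clock: 17.95
eef_pos: [0.6401, 0.2026, 0.0927]
tcp_rot: [-0.0, 1.0, -0.0, -0.0]
force: [1.0, -0.1, -0.5]
opening: 0.0636
finger_force: 15.0
clock: 18.45
eef_pos: [0.64, 0.2025, 0.0865]
tcp_rot: [0.0, 1.0, -0.0, -0.0]
force: [0.0, 0.4, -1.1]
opening: 0.064
finger_force: 15.0
```

```bash
python3 -m crank '[{"translation":[0,-0.05,-0.15],"twist":[0,0,0]},{"translation":[0,0,-0.15],"twist":[0,0,0]},{"translation":[0,0,-0.15],"twist":[0,0,0]},{"translation":[0,0,-0.15],"twist":[0,0,0]},{"translation":[0,0,-0.15],"twist":[0,0,0]},{"translation":[0,0,0],"twist":[0,0,0]}]'; python3 -m crank '[{"translation":[0,0,-0.1],"twist":[0,0,0]},{"translation":[0,0,-0.05],"twist":[0,0,0]},{"translation":[0,0,0],"twist":[0,0,0]}]';  python3 -m crank '[{"translation":[0,0,-0.05],"twist":[0,0,0]},{"translation":[0,0,0],"twist":[0,0,0]}]'
```

```text
clock: 19.05
eef_pos: [0.64, 0.202, 0.079]
tcp_rot: [0.0, 1.0, -0.0, -0.0]
force: [0.3, 0.2, -0.9]
opening: 0.0638
finger_force: 15.0
clock: 19.35
eef_pos: [0.6401, 0.202, 0.0777]
tcp_rot: [-0.0, 1.0, -0.0, -0.0]
force: [-0.0, 0.1, -0.4]
opening: 0.0635
finger_force: 15.0
clock: 19.55
eef_pos: [0.6401, 0.202, 0.0772]
tcp_rot: [-0.0, 1.0, -0.0, 0.0]
force: [-0.0, 0.6, -0.7]
opening: 0.064
finger_force: 15.0
```

```bash
python3 -m crank '[{"translation":[0,0,-0.05],"twist":[0,0,0]},{"translation":[0,0,0],"twist":[0,0,0]}]';  python3 -m crank '[{"translation":[0,0,-0.05],"twist":[0,0,0]},{"translation":[0,0,0],"twist":[0,0,0]}]'
```

```text
clock: 19.75
eef_pos: [0.6402, 0.202, 0.0771]
tcp_rot: [0.0, 1.0, -0.0, 0.0]
force: [-1.1, -0.7, 2.9]
opening: 0.0637
finger_force: 15.0
clock: 19.95
eef_pos: [0.6403, 0.202, 0.0771]
tcp_rot: [0.0, 1.0, -0.0, 0.0]
force: [-1.6, -1.5, 6.5]
opening: 0.0642
finger_force: 15.0
```

Contact is at 77.1 mm, so the collar is fully down. Release, rise and go to the small flask.

```bash
python3 -m crank '[{"translation":[0,0,0.1],"twist":[0,0,0]},{"translation":[0,0,0],"twist":[0,0,0]},{"translation":[0,0,0],"twist":[0,0,0]},{"translation":[0,0,0],"twist":[0,0,0]},{"translation":[0,0,0],"twist":[0,0,0]},{"translation":[0,0,1],"twist":[0,0,0]},{"translation":[0,0,2],"twist":[0,0,0]},{"translation":[0,0,2],"twist":[0,0,0]},{"translation":[0,0,1],"twist":[0,0,0]}]' -1
python3 -m crank '[{"translation":[-0.8,-1,0],"twist":[0,0,0]},{"translation":[-1.5,-1.7,0],"twist":[0,0,0]},{"translation":[-2.1,-2.4,0],"twist":[0,0,0]},{"translation":[-2.1,-2.4,0],"twist":[0,0,0]},{"translation":[-2.1,-2.4,0],"twist":[0,0,0]},{"translation":[-2.1,-2.4,0],"twist":[0,0,0]},{"translation":[-2.1,-2.4,0],"twist":[0,0,0]},{"translation":[-1.5,-1.7,0],"twist":[0,0,0]},{"translation":[-1,-1.1,0],"twist":[0,0,0]},{"translation":[0,0,0],"twist":[0,0,0]},{"translation":[0,0,0],"twist":[0,0,0]}]' 0.1
python3 - <<'E'
from h import *
im=imaging.read_camera("side"); cv2.imwrite("pics/s5.png",im[:,:,::-1]); it=imaging.read_camera("top"); cv2.imwrite("pics/t5.png",it[:,:,::-1])
c=np.hstack([cv2.resize(im[130:290,220:380],(400,400)),cv2.resize(it[120:260,220:360],(400,400))]); cv2.imwrite("pics/c5.png",c[:,:,::-1])
print(env.get_state()["eef_pos"],env.get_state()["opening"])
E
```

```text
clock: 20.85
eef_pos: [0.6408, 0.2021, 0.1398]
tcp_rot: [-0.0, 1.0, -0.0, 0.002]
force: [-0.5, -0.1, 0.6]
opening: 0.0881
finger_force: 0.0
clock: 21.95
eef_pos: [0.4877, 0.0272, 0.1375]
tcp_rot: [-0.0, 1.0, -0.0, 0.0]
force: [0.0, 0.8, 1.0]
opening: 0.0398
finger_force: 0.0
[0.4877664  0.02757362 0.13724076] 0.03957342337497729
```

View pics/c5.png

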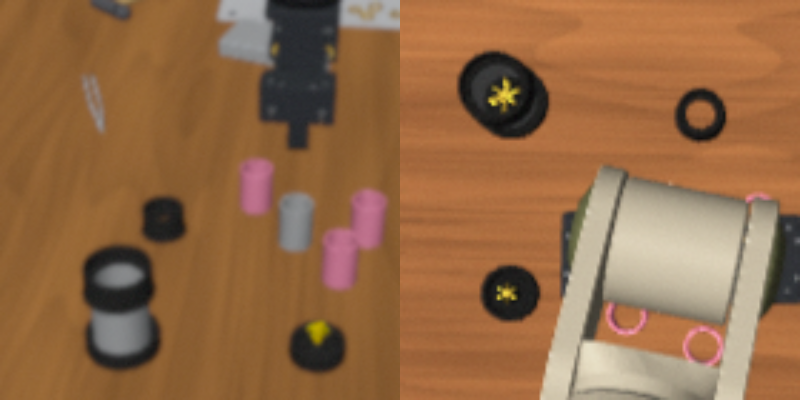

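The large set looks right: the collar sits level on the flask rim (crop 118,280). The gripper is above the small flask. I'll open to about 57 mm and go down.

```bash
python3 -m crank '[{"translation":[0,0,-1],"twist":[0,0,0]},{"translation":[0,0,-2],"twist":[0,0,0]},{"translation":[0,0,-1.5],"twist":[0,0,0]},{"translation":[0,0,0],"twist":[0,0,0]},{"translation":[0,0,0],"twist":[0,0,0]}]' -0.3;  python3 -m crank '[{"translation":[0,0,-1],"twist":[0,0,0]},{"translation":[0,0,-2],"twist":[0,0,0]},{"translation":[0,0,-2],"twist":[0,0,0]},{"translation":[0,0,-1.5],"twist":[0,0,0]},{"translation":[0,0,-0.9],"twist":[0,0,0]},{"translation":[0,0,0],"twist":[0,0,0]},{"translation":[0,0,0],"twist":[0,0,0]}]'
```

```text
clock: 22.55
eef_pos: [0.4873, 0.0273, 0.092]
tcp_rot: [-0.0, 1.0, 0.0, -0.0]
force: [-0.1, 0.2, 0.3]
opening: 0.0576
finger_force: 0.0
clock: 23.25
eef_pos: [0.4874, 0.027, 0.0186]
tcp_rot: [0.0, 1.0, -0.0, 0.0]
force: [-0.4, 0.2, 0.1]
opening: 0.0574
finger_force: 0.0
```

```bash
python3 -m crank '[{"translation":[0,0,0],"twist":[0,0,0]},{"translation":[0,0,0],"twist":[0,0,0]},{"translation":[0,0,0],"twist":[0,0,0]},{"translation":[0,0,0],"twist":[0,0,0]},{"translation":[0,0,0],"twist":[0,0,0]},{"translation":[0,0,0],"twist":[0,0,0]},{"translation":[0,0,0],"twist":[0,0,0]}]' 1 20
```

```text
clock: 23.95
eef_pos: [0.4874, 0.0269, 0.0187]
tcp_rot: [0.0, 1.0, -0.0, 0.0]
force: [-0.9, -0.9, 5.4]
opening: 0.0355
finger_force: 20.0
```

```bash
python3 -m crank '[{"translation":[0,0,0.3],"twist":[0,0,0]},{"translation":[0,0,1],"twist":[0,0,0]},{"translation":[0,0,2],"twist":[0,0,0]},{"translation":[0,0,2.2],"twist":[0,0,0]},{"translation":[0,0,2],"twist":[0,0,0]},{"translation":[0,0,1],"twist":[0,0,0]},{"translation":[0,0,0.5],"twist":[0,0,0]}]'; python3 -m crank '[{"translation":[-0.2,0.9,0],"twist":[0,0,0]},{"translation":[-0.4,2,0],"twist":[0,0,0]},{"translation":[-0.4,2.4,0],"twist":[0,0,0]},{"translation":[-0.4,2.4,0],"twist":[0,0,0]},{"translation":[-0.4,2.4,0],"twist":[0,0,0]},{"translation":[-0.4,2.4,0],"twist":[0,0,0]},{"translation":[-0.4,2.4,0],"twist":[0,0,0]},{"translation":[-0.3,1.4,0],"twist":[0,0,0]},{"translation":[-0.18,0.7,0],"twist":[0,0,0]},{"translation":[0,0,-1],"twist":[0,0,0]},{"translation":[0,0,-1.5],"twist":[0,0,0]},{"translation":[0,0,-1.5],"twist":[0,0,0]},{"translation":[0,0,-0.5],"twist":[0,0,0]},{"translation":[0,0,0],"twist":[0,0,0]},{"translation":[0,0,0],"twist":[0,0,0]}]'
python3 - <<'E'
from h import *
im=imaging.read_camera("side"); cv2.imwrite("pics/s6.png",im[:,:,::-1])
c=cv2.resize(im[200:300,290:390],(500,500)); cv2.imwrite("pics/c6.png",c[:,:,::-1])
p=env.get_state()["eef_pos"]; print(p)
h=proj("side",M["small_flask"]+[p[0],p[1],p[2]-.0187]); g=cv2.cvtColor(im,cv2.COLOR_RGB2HSV)[...,1]
print("pred cols",h[:60,0].min(),h[:60,0].max(),"bottom row",h[:,1].max())
b=int(h[:,1].max())
for r in range(b-8,b+1):
    xs=np.nonzero(g[r,325:375]<70)[0]+325; print(r,xs.min() if len(xs) else None,xs.max() if len(xs) else None)
print(blob(im,"black",(347,270)))
print(blob(cv2.imread("pics/side0.png")[:,:,::-1].copy(),"black",(347,270)), hullc(proj("side",M["small_base"]+[p[0],p[1],0])))
E
```

```text
clock: 24.65
eef_pos: [0.4872, 0.027, 0.1092]
tcp_rot: [0.0, 1.0, -0.0, 0.001]
force: [0.4, 0.5, -2.2]
opening: 0.0356
finger_force: 20.0
clock: 26.15
eef_pos: [0.4566, 0.1967, 0.0635]
tcp_rot: [-0.0, 1.0, -0.0, 0.0]
force: [0.1, 0.1, -1.6]
opening: 0.0357
finger_force: 20.0
[0.45670412 0.19677949 0.06368416]
pred cols 339.80662972824337 355.40628636848646 bottom row 262.9305318761768
254 340 362
255 340 355
256 340 354
257 340 354
258 341 354
259 341 354
260 341 354
261 340 354
262 339 354
(array([346.51119221, 269.16618005]), 342.5)
(array([346.509298  , 268.81427243]), 358.5) (array([346.98299152, 269.25255164]), 414.99344568839297)
```

View pics/c6.png

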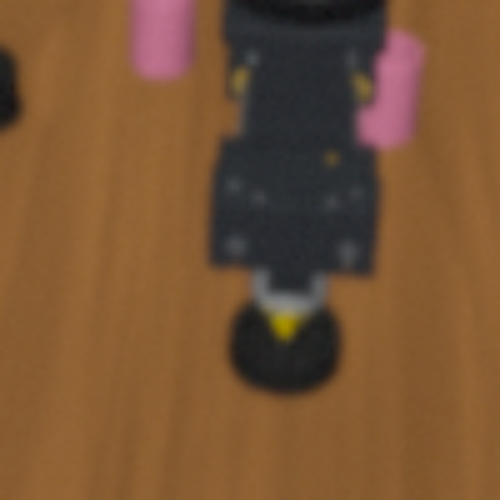

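The flask is centred over the small base (columns 347.2 and 346.5, both about 0.4 px off prediction in the same direction). Now lower it.

```bash
python3 -m crank '[{"translation":[0,0,-0.4],"twist":[0,0,0]},{"translation":[0,0,-0.7],"twist":[0,0,0]},{"translation":[0,0,-0.6],"twist":[0,0,0]},{"translation":[0,0,-0.4],"twist":[0,0,0]},{"translation":[0,0,0],"twist":[0,0,0]}]'; python3 -m crank '[{"translation":[0,0,-0.2],"twist":[0,0,0]},{"translation":[0,0,-0.2],"twist":[0,0,0]},{"translation":[0,0,-0.2],"twist":[0,0,0]},{"translation":[0,0,-0.15],"twist":[0,0,0]},{"translation":[0,0,0],"twist":[0,0,0]}]'
```

```text
clock: 26.7
eef_pos: [0.456, 0.1969, 0.0416]
tcp_rot: [0.0, 1.0, -0.0, -0.001]
force: [0.2, -0.3, -1.2]
opening: 0.0355
finger_force: 20.0
clock: 27.2
eef_pos: [0.4563, 0.197, 0.0346]
tcp_rot: [0.0, 1.0, -0.0, -0.0]
force: [-0.5, -0.8, -1.9]
opening: 0.0354
finger_force: 20.0
```

```bash
python3 -m crank '[{"translation":[0,0,-0.15],"twist":[0,0,0]},{"translation":[0,0,-0.15],"twist":[0,0,0]},{"translation":[0,0,-0.15],"twist":[0,0,0]},{"translation":[0,0,-0.08],"twist":[0,0,0]},{"translation":[0,0,0],"twist":[0,0,0]}]'; python3 -m crank '[{"translation":[0,0,-0.05],"twist":[0,0,0]},{"translation":[0,0,0],"twist":[0,0,0]}]'; python3 -m crank '[{"translation":[0,0,-0.05],"twist":[0,0,0]},{"translation":[0,0,0],"twist":[0,0,0]}]'
```

```text
clock: 27.7
eef_pos: [0.4562, 0.197, 0.0293]
tcp_rot: [0.0, 1.0, -0.0, -0.0]
force: [0.1, 0.5, -1.1]
opening: 0.0358
finger_force: 20.0
clock: 27.9
eef_pos: [0.4563, 0.197, 0.0289]
tcp_rot: [-0.0, 1.0, -0.0, -0.0]
force: [0.4, -0.2, -1.0]
opening: 0.0355
finger_force: 20.0
clock: 28.1
eef_pos: [0.4564, 0.197, 0.0287]
tcp_rot: [-0.0, 1.0, -0.0, 0.0]
force: [-1.5, 0.2, 3.6]
opening: 0.0357
finger_force: 20.0
```

```bash
python3 -m crank '[{"translation":[0,0,0.05],"twist":[0,0,0]},{"translation":[0,0,0],"twist":[0,0,0]},{"translation":[0,0,0],"twist":[0,0,0]},{"translation":[0,0,0],"twist":[0,0,0]},{"translation":[0,0,0],"twist":[0,0,0]},{"translation":[0,0,1],"twist":[0,0,0]},{"translation":[0,0,2],"twist":[0,0,0]},{"translation":[0,0,2.5],"twist":[0,0,0]},{"translation":[0,0,2.5],"twist":[0,0,0]},{"translation":[0,0,1.5],"twist":[0,0,0]},{"translation":[0,0,0.5],"twist":[0,0,0]}]' -0.5
python3 -m crank '[{"translation":[1,-1,0],"twist":[0,0,0]},{"translation":[1.9,-2,0],"twist":[0,0,0]},{"translation":[2.3,-2.4,0],"twist":[0,0,0]},{"translation":[2.3,-2.4,0],"twist":[0,0,0]},{"translation":[2.3,-2.4,0],"twist":[0,0,0]},{"translation":[2.3,-2.4,0],"twist":[0,0,0]},{"translation":[2.3,-2.4,0],"twist":[0,0,0]},{"translation":[1.9,-1.8,0],"twist":[0,0,0]},{"translation":[1.05,-1,0],"twist":[0,0,0]},{"translation":[0,0,0],"twist":[0,0,0]},{"translation":[0,0,0],"twist":[0,0,0]}]' -1
python3 - <<'E'
from h import *
im=imaging.read_camera("side"); cv2.imwrite("pics/s7.png",im[:,:,::-1]); it=imaging.read_camera("top"); cv2.imwrite("pics/t7.png",it[:,:,::-1])
c=np.hstack([cv2.resize(im[150:290,250:390],(400,400)),cv2.resize(it[180:260,220:300],(400,400))]); cv2.imwrite("pics/c7.png",c[:,:,::-1])
E
```

```text
clock: 29.2
eef_pos: [0.4569, 0.1971, 0.131]
tcp_rot: [-0.0, 1.0, -0.0, 0.002]
force: [-0.5, -0.1, -0.3]
opening: 0.0658
finger_force: 0.0
clock: 30.3
eef_pos: [0.6293, 0.0187, 0.1279]
tcp_rot: [-0.0, 1.0, -0.0, -0.001]
force: [-0.0, -0.8, -0.2]
opening: 0.0882
finger_force: 0.0
```

View pics/c7.png

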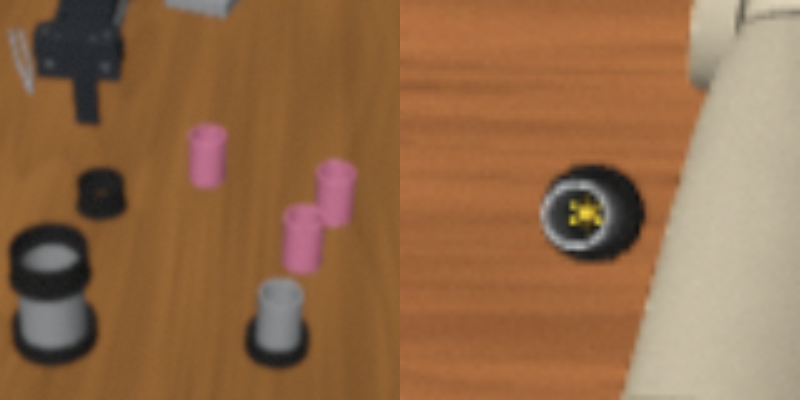

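The small flask stands upright in its base (side crop 280,315). Now grasp the small collar.

```bash
python3 -m crank '[{"translation":[0.03,0,-1],"twist":[0,0,0]},{"translation":[0,0,-2],"twist":[0,0,0]},{"translation":[0,0,-2.5],"twist":[0,0,0]},{"translation":[0,0,-2.5],"twist":[0,0,0]},{"translation":[0,0,-2],"twist":[0,0,0]},{"translation":[0,0,-1.2],"twist":[0,0,0]},{"translation":[0,0,-0.6],"twist":[0,0,0]},{"translation":[0,0,0],"twist":[0,0,0]},{"translation":[0,0,0],"twist":[0,0,0]}]' ; python3 -m crank '[{"translation":[0,0,0],"twist":[0,0,0]},{"translation":[0,0,0],"twist":[0,0,0]},{"translation":[0,0,0],"twist":[0,0,0]},{"translation":[0,0,0],"twist":[0,0,0]},{"translation":[0,0,0],"twist":[0,0,0]},{"translation":[0,0,0],"twist":[0,0,0]},{"translation":[0,0,0],"twist":[0,0,0]},{"translation":[0,0,0],"twist":[0,0,0]},{"translation":[0,0,0],"twist":[0,0,0]}]' 1 12
```

```text
clock: 31.3
eef_pos: [0.6305, 0.019, 0.0117]
tcp_rot: [0.0, 1.0, -0.0, 0.001]
force: [-0.4, 0.2, 0.5]
opening: 0.0883
finger_force: 0.0
clock: 32.2
eef_pos: [0.6301, 0.019, 0.011]
tcp_rot: [0.0, 1.0, -0.0, 0.0]
force: [-0.2, -0.5, 1.2]
opening: 0.0458
finger_force: 12.0
```

The pads hold only the top of the collar, so I'll regrip 3.5 mm lower.

```bash
python3 -m crank '[{"translation":[0,0,0],"twist":[0,0,0]},{"translation":[0,0,0],"twist":[0,0,0]},{"translation":[0,0,0],"twist":[0,0,0]},{"translation":[0,0,-0.15],"twist":[0,0,0]},{"translation":[0,0,-0.2],"twist":[0,0,0]},{"translation":[0,0,0],"twist":[0,0,0]}]' -0.5 ; python3 -m crank '[{"translation":[0,0,0],"twist":[0,0,0]},{"translation":[0,0,0],"twist":[0,0,0]},{"translation":[0,0,0],"twist":[0,0,0]},{"translation":[0,0,0],"twist":[0,0,0]},{"translation":[0,0,0],"twist":[0,0,0]},{"translation":[0,0,0],"twist":[0,0,0]},{"translation":[0,0,0],"twist":[0,0,0]}]' 1 12
```

```text
clock: 32.8
eef_pos: [0.6299, 0.019, 0.007]
tcp_rot: [-0.0, 1.0, -0.0, -0.0]
force: [-0.2, 0.3, -0.3]
opening: 0.0664
finger_force: 0.0
clock: 33.5
eef_pos: [0.6301, 0.019, 0.0075]
tcp_rot: [-0.0, 1.0, -0.0, 0.0]
force: [-0.4, -0.7, -0.2]
opening: 0.0457
finger_force: 12.0
```

```bash
python3 -m crank '[{"translation":[0,0,0.3],"twist":[0,0,0]},{"translation":[0,0,1],"twist":[0,0,0]},{"translation":[0,0,2],"twist":[0,0,0]},{"translation":[0,0,2.4],"twist":[0,0,0]},{"translation":[0,0,2.3],"twist":[0,0,0]},{"translation":[0,0,1.2],"twist":[0,0,0]},{"translation":[0,0,0.5],"twist":[0,0,0]}]'
python3 -m crank '[{"translation":[-1,1,0],"twist":[0,0,0]},{"translation":[-1.9,2,0],"twist":[0,0,0]},{"translation":[-2.3,2.4,0],"twist":[0,0,0]},{"translation":[-2.3,2.4,0],"twist":[0,0,0]},{"translation":[-2.3,2.4,0],"twist":[0,0,0]},{"translation":[-2.3,2.4,0],"twist":[0,0,0]},{"translation":[-2.3,2.4,0],"twist":[0,0,0]},{"translation":[-1.9,1.8,0],"twist":[0,0,0]},{"translation":[-1.04,1,0],"twist":[0,0,0]},{"translation":[0,0,-0.8],"twist":[0,0,0]},{"translation":[0,0,-1],"twist":[0,0,0]},{"translation":[0,0,-0.7],"twist":[0,0,0]},{"translation":[0,0,0],"twist":[0,0,0]},{"translation":[0,0,0],"twist":[0,0,0]}]'
python3 - <<'E'
from h import *
im=imaging.read_camera("side"); cv2.imwrite("pics/s8.png",im[:,:,::-1])
c=cv2.resize(im[190:290,290:390],(500,500)); cv2.imwrite("pics/c8.png",c[:,:,::-1])
p=env.get_state()["eef_pos"]; print(p)
q=proj("side",M["small_collar"]+[p[0],p[1],p[2]-.0075]); f=proj("side",M["small_flask"]+[.4564,.197,.01])
print("pred collar cols",q[:60,0].min(),q[:60,0].max(),"bottom",q[:,1].max(),"flask cols",f[:,0].min(),f[:,0].max(),f[60:,0].mean())
h=cv2.cvtColor(im,cv2.COLOR_RGB2HSV)
for r in range(int(q[:,1].max())-8,int(q[:,1].max())+12):
    a=np.nonzero(h[r,325:375,2]<75)[0]+325; b=np.nonzero((h[r,325:375,1]<70)&(h[r,325:375,2]>75))[0]+325
    print(r,(a.min(),a.max()) if len(a) else 0,(b.min(),b.max()) if len(b) else 0)
E
```

```text
clock: 34.2
eef_pos: [0.6305, 0.019, 0.106]
tcp_rot: [0.0, 1.0, -0.0, 0.001]
force: [-0.2, 0.5, -1.1]
opening: 0.0457
finger_force: 12.0
clock: 35.6
eef_pos: [0.4571, 0.1965, 0.0791]
tcp_rot: [0.0, 1.0, -0.001, -0.0]
force: [0.8, 0.4, 1.1]
opening: 0.0458
finger_force: 12.0
[0.45713693 0.19665199 0.07937787]
pred collar cols 336.909490137156 358.9072629035044 bottom 256.03224404199904 flask cols 339.47052363443095 355.8722944728429 347.9988051395849
248 (np.int64(338), np.int64(363)) 0
249 (np.int64(338), np.int64(357)) 0
250 (np.int64(339), np.int64(357)) 0
251 (np.int64(339), np.int64(356)) 0
252 (np.int64(340), np.int64(356)) 0
253 (np.int64(342), np.int64(354)) (np.int64(341), np.int64(355))
254 (np.int64(345), np.int64(352)) (np.int64(341), np.int64(355))
255 0 (np.int64(340), np.int64(355))
256 0 (np.int64(340), np.int64(355))
257 0 (np.int64(340), np.int64(355))
258 0 (np.int64(340), np.int64(355))
259 0 (np.int64(340), np.int64(354))
260 0 (np.int64(340), np.int64(354))
261 0 (np.int64(339), np.int64(355))
262 (np.int64(338), np.int64(339)) (np.int64(340), np.int64(355))
263 (np.int64(337), np.int64(356)) (np.int64(340), np.int64(354))
264 (np.int64(337), np.int64(356)) (np.int64(340), np.int64(354))
265 (np.int64(337), np.int64(357)) (np.int64(340), np.int64(354))
266 (np.int64(336), np.int64(357)) (np.int64(340), np.int64(354))
267 (np.int64(336), np.int64(357)) (np.int64(340), np.int64(354))
```

View pics/c8.png

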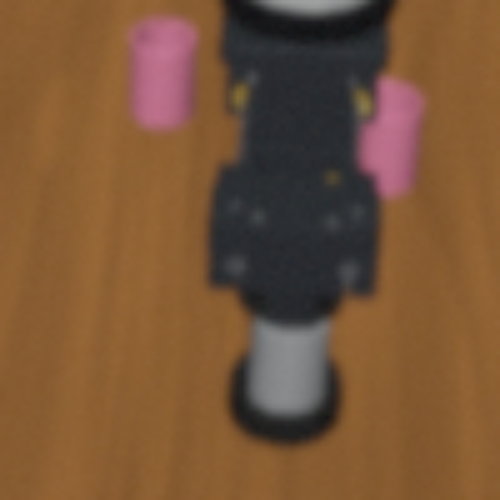

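The collar is level and centred over the small flask (columns about 348 and 347.5). Now lower it.

```bash
python3 -m crank '[{"translation":[0,0.03,-0.4],"twist":[0,0,0]},{"translation":[0,0,-0.4],"twist":[0,0,0]},{"translation":[0,0,-0.2],"twist":[0,0,0]},{"translation":[0,0,0],"twist":[0,0,0]}]'; python3 -m crank '[{"translation":[0,0,-0.15],"twist":[0,0,0]},{"translation":[0,0,-0.15],"twist":[0,0,0]},{"translation":[0,0,-0.15],"twist":[0,0,0]},{"translation":[0,0,0],"twist":[0,0,0]}]'
```

```text
clock: 36.05
eef_pos: [0.4565, 0.1973, 0.0691]
tcp_rot: [0.0, 1.0, -0.0, -0.0]
force: [-0.4, 0.2, 0.4]
opening: 0.0455
finger_force: 12.0
clock: 36.45
eef_pos: [0.4566, 0.1973, 0.0648]
tcp_rot: [0.0, 1.0, -0.0, -0.0]
force: [-0.7, 0.4, -0.5]
opening: 0.0458
finger_force: 12.0
```

```bash
python3 -m crank '[{"translation":[0,0,-0.15],"twist":[0,0,0]},{"translation":[0,0,-0.15],"twist":[0,0,0]},{"translation":[0,0,-0.15],"twist":[0,0,0]},{"translation":[0,0,-0.15],"twist":[0,0,0]},{"translation":[0,0,-0.15],"twist":[0,0,0]},{"translation":[0,0,0],"twist":[0,0,0]}]';  python3 -m crank '[{"translation":[0,0,-0.1],"twist":[0,0,0]},{"translation":[0,0,-0.05],"twist":[0,0,0]},{"translation":[0,0,0],"twist":[0,0,0]}]'; python3 -m crank '[{"translation":[0,0,-0.05],"twist":[0,0,0]},{"translation":[0,0,0],"twist":[0,0,0]}]'
```

```text
clock: 37.05
eef_pos: [0.4566, 0.1973, 0.0572]
tcp_rot: [0.0, 1.0, -0.0, -0.0]
force: [0.9, 0.3, -0.3]
opening: 0.046
finger_force: 12.0
clock: 37.35
eef_pos: [0.4567, 0.1973, 0.0559]
tcp_rot: [0.0, 1.0, -0.0, -0.0]
force: [0.2, -0.2, -0.1]
opening: 0.0457
finger_force: 12.0
clock: 37.55
eef_pos: [0.4568, 0.1973, 0.0555]
tcp_rot: [-0.0, 1.0, -0.0, 0.0]
force: [-0.3, -0.1, -0.0]
opening: 0.0459
finger_force: 12.0
```

```bash
python3 -m crank '[{"translation":[0,0,-0.05],"twist":[0,0,0]},{"translation":[0,0,0],"twist":[0,0,0]}]'; python3 -m crank '[{"translation":[0,0,-0.03],"twist":[0,0,0]},{"translation":[0,0,0],"twist":[0,0,0]}]'
```

```text
clock: 37.75
eef_pos: [0.4568, 0.1973, 0.0554]
tcp_rot: [-0.0, 1.0, -0.0, 0.0]
force: [-1.2, -0.7, 5.8]
opening: 0.046
finger_force: 12.0
clock: 37.95
eef_pos: [0.4569, 0.1974, 0.0554]
tcp_rot: [-0.0, 1.0, -0.0, 0.001]
force: [-2.7, -0.9, 8.8]
opening: 0.0455
finger_force: 12.0
```

Contact came exactly at the seated height (55.4 mm). Release, rise, back off and look.

```bash
python3 -m crank '[{"translation":[0,0,0.08],"twist":[0,0,0]},{"translation":[0,0,0],"twist":[0,0,0]},{"translation":[0,0,0],"twist":[0,0,0]},{"translation":[0,0,0],"twist":[0,0,0]},{"translation":[0,0,0],"twist":[0,0,0]},{"translation":[0,0,1],"twist":[0,0,0]},{"translation":[0,0,2],"twist":[0,0,0]},{"translation":[0,0,2.5],"twist":[0,0,0]},{"translation":[0,0,2.5],"twist":[0,0,0]},{"translation":[0,0,1.5],"twist":[0,0,0]},{"translation":[0,-1.5,0.5],"twist":[0,0,0]},{"translation":[0,-2.5,0],"twist":[0,0,0]},{"translation":[0,-2.5,0],"twist":[0,0,0]},{"translation":[0,-2.5,0],"twist":[0,0,0]},{"translation":[0,-2.5,0],"twist":[0,0,0]},{"translation":[0,-2,0],"twist":[0,0,0]},{"translation":[0,-1,0],"twist":[0,0,0]},{"translation":[0,0,0],"twist":[0,0,0]},{"translation":[0,0,0],"twist":[0,0,0]}]' -0.4
python3 - <<'E'
from h import *
im=imaging.read_camera("side"); it=imaging.read_camera("top")
c=np.hstack([cv2.resize(im[190:360,220:390],(400,400)),cv2.resize(it[120:260,160:300],(400,400))]); cv2.imwrite("pics/c9.png",c[:,:,::-1])
E
```

```text
clock: 39.85
eef_pos: [0.4567, 0.0528, 0.1557]
tcp_rot: [-0.0, 1.0, -0.0, 0.0]
force: [0.4, 0.1, -0.7]
opening: 0.0612
finger_force: 0.0
```

View pics/c9.png

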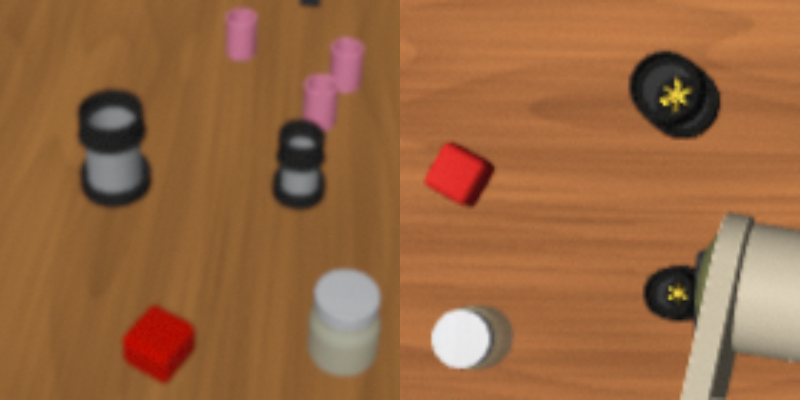

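Both sets stand upright with their collars level (side crop 112,145 and 300,165), and the robot is clear of everything. Handing in.

```bash
python3 -c "
from station import workorder
print(workorder.hand_in())"
```

```text
the job is handed in; nothing more can be done
None
```

I assembled both casting sets, large one first. Each flask and collar touched down at its seated height, the final pictures show both sets upright, and I handed the job in at about 40 s on the robot clock; no verdict came back.

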